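# Sweep the stray balm pots into the tray's bay

## Task

Tidy the big pink tray: use the fingers to sweep the three little balm pots along the tray floor, through the open side of the deep-rose bay, until all three stand upright wholly inside the bay, one layer on the floor. Only push them, never pick them up or lift them over a wall, and leave the cream jar, the bangle and everything else where it is.

Things in the scene. Friction and masses are not known exactly. Their poses are not given: they have to be found in the camera images.
- pot_yellow_mid (a point): small closed round balm pot, white with a yellow lid, 30 mm across and 15 mm high, about 16 g, loose, standing on the tray floor; the point is its centre, half-way up (7.5 mm above the tray floor)
- pot_teal_mid (a point): small closed round balm pot, white with a teal lid, 30 mm across and 15 mm high, about 16 g, loose, standing on the tray floor; the point is its centre, half-way up (7.5 mm above the tray floor)
- pot_violet_mid (a point): small closed round balm pot, white with a violet lid, 30 mm across and 15 mm high, about 16 g, loose, standing on the tray floor; the point is its centre, half-way up (7.5 mm above the tray floor)
- bay: deep-rose three-sided bay fixed in the big tray, left, middle or right in its far half: 86 (its x) by 120 mm (its y) outside; walls 4 mm thick, 14 mm high at its +x and +-y sides, open to its -x (roughly towards the robot). Inside is the tray floor, stronger pink, no step. Origin: middle of the outline at floor level: mouth at x = -43 mm, inside reaches x = +39 mm, y = +-56 mm
- tray: big pale pink acrylic tray, 270 mm (its x, away from the robot) by 430 mm (its y), fixed; floor 4 mm above the table, rim 5 mm thick and up to 14 mm above the table. Origin: centre of its underside
- jar: bystander: closed white ceramic cream jar with blue lid, 56 mm across, 40 mm high, loose on the big tray; origin at the centre of its underside
- bangle: bystander: gold-coloured plastic bangle lying flat on the big tray, 70 mm across outside, 10 mm high, loose; origin at the centre of its underside
- tweezers: bystander: steel tweezers, 95 mm long, 7 mm high, lying on the small pink side tray (240 by 180 mm) to the robot's right; origin mid-length, underside
- varnish: bystander: red nail-varnish bottle, 30 mm across, 68 mm high, standing on the side tray; origin at the centre of its underside

How it is judged (in metres and radians):
At the end, for the whole second after the job is handed in: All three balm pots stand upright (within 0.2 rad) and at rest on the tray floor inside the bay: each centre between the bay's walls and at least 12 mm in from the line of its mouth (a pot may stick out by up to 3 mm) (x of pot_yellow_mid in the frame of bay between -0.031 and 0.039 m and y of pot_yellow_mid in the frame of bay between -0.056 and 0.056 m and height (world z) of each of pot_yellow_mid, pot_teal_mid, pot_violet_mid below 0.016 m and angle between each of pot_yellow_mid, pot_teal_mid, pot_violet_mid's own z axis and vertical below 0.2 rad and linear speed of each of pot_yellow, pot_teal, pot_violet below 0.02 m/s and x of pot_teal_mid in the frame of bay between -0.031 and 0.039 m and y of pot_teal_mid in the frame of bay between -0.056 and 0.056 m and x of pot_violet_mid in the frame of bay between -0.031 and 0.039 m and y of pot_violet_mid in the frame of bay between -0.056 and 0.056 m); the robot touches nothing.
It fails at once if a balm pot is lifted off the tray floor (its centre more than 24 mm above the table) (height (world z) of any of pot_yellow_mid, pot_teal_mid, pot_violet_mid above 0.024 m).
It fails at once if a bystander (jar, bangle, tweezers, varnish) is moved by more than 15 mm (distance of any of jar, bangle, tweezers, varnish from where it was at the start of the episode above 0.015 m).
It fails at once if the jar or the varnish bottle is tipped by more than about 20 degrees (angle between any of jar, varnish's own z axis and vertical above 0.35 rad).
It also fails if it takes over 72 s, if anything falls off the work surface, if the arm or the gripper's body presses on something with over 40 N, if the wrist force passes 120 N, or if a joint passes its speed limit or range.

## Robot

A 6-joint arm with a two-finger parallel gripper is mounted at the origin on the work surface. World frame = base frame: x ahead of the robot, y to its left, z up, the work surface at z = 0. Lengths are in mm, angles in degrees, forces in N, time in s.
With the tool pointing down it reaches from about 350 to 725 mm from the base axis. Payload 6 kg.
Tool frame: the origin (TCP) lies at the very end of the fingers, on their centre line; the grasp point (between the pads) lies 19 mm behind it; z points along the fingers, y is the line along which they close (so a half turn about z gives the same grasp; the last joint's range is limited). The gripper opens to 85 mm and grips with 20 to 120 N. Pads are 22 mm wide; open, the fingers measure 114 mm over their backs; the gripper's body (76 mm by 85 mm) begins 54 mm behind the grasp point. The pads swing forward as they close: fully open they stand 13 mm farther back than shut.
Start: joints at [-45.854, 2.303, 4.859, 0, -92.561, -19.12], TCP at [253.831, -543.639, 231.261] pointing down, gripper open.
Joint ranges: [-146.85, 146.85], [-73.84, 115.35], [-62.03, 85.46], [-188.31, 113.3], [-161.28, -10.13], [-171.36, 171.36]. Speed limits (degrees/s): [147.25, 147.25, 172.46, 180, 180, 180].

## Interface

Orientations are given as [roll, pitch, yaw] about the fixed x, y, z axes, in that order (R = Rz(yaw) Ry(pitch) Rx(roll)).
In Python, from rig import env gives the robot as it stands.
- The arm moves only by the tool drive_tool, never from a script. Its argument "commands" is a list that holds one entry, the list of rows, each a list of 6 numbers: the shift along the tool's x, y, z in cm, then the turn, a rotation vector about the tool's x, y, z in degrees. In form: [[[x, y, z, ax, ay, az], ...]]. A call has 1 to 20 rows; each row shifts and turns the commanded pose from where the row before left it, along the tool's axes as they then stand; what a row does not reach is not made up. A row lasts 1/10 s, in which the tool goes at most 50 mm and 8.59 degrees, less where a joint would pass 70% of its speed; a pose out of reach is approached as far as the arm can. A call is refused whole if a number of a shift passes 5 or a number of a turn 8.59, either way. A call with a gripper value outside its range is refused whole. "jaw" is the gripper's target within -1 to 1 (fully open at 1, half-way at 0, shut at -1), set as the call begins (left out, the last holds). The fingers move at their own pace and stop on an object; "newtons" is the grip in N (left out, the last holds). Time passes only in rows, so rows that do not move let the fingers close. It gives the time, the measured TCP pose, the force, the opening and the grip force at its end, in the units of the state.
- env.state(): the state, without advancing time (a new reading comes with each control period).
- env.snapshot(name): name is "side" or "top"; returns a dict with "image" (400x640x3 uint8, red, green, blue), "z_map" (400x640 float32, mm along the optical axis (not along the pixel's ray), 0 where there is no reading), "intrinsics" (3x3 intrinsics, pixels), "xyz" and "rotation" of the camera in the world. Camera axes: x right, y down, z forward; pixel columns grow to the right and rows downward; lengths in mm; the calibration is good to about 2 mm. A picture is of the moment at which its call begins.
- env.hand_in(): hands the job in; it is judged then, once.
The state is a dict: "time": time; "joints": joint angles; "qvel": joint speeds; "effort": joint torques, N m; "ee_pos": TCP position; "eef_rot": TCP orientation; "wrist_force": force on the tool from outside, world axes, zero at the start; "ft_torque": the same for the moment, N m; "width": finger opening in mm; "grip_force": force on a finger pad.
Only numpy, scipy, OpenCV 4.12 (cv2) and the standard library are available. Lean on these libraries where they do the work, as an engineer would, in place of code of your own. Each camera call takes 0.05 s, during which the arm holds its last target. There are 200 camera calls.

## Working session

There is one attempt and no reset: what is moved stays moved. The work goes in short steps, Python scripts to look and compute and a tool call to move; the robot and the scene stay as the last step left them, time stands still between calls to the robot, and variables do not carry over. Pictures are saved under pics/ and viewed, at most 10 in all, crops included, and the job is handed in when it is done.

Besides the shell and the picture viewer there is one more tool, called after ">>>" as name([rows], argument=value, ...), one row to a line, values as JSON. drive_tool: Moves the arm, as the interface text tells. Its arguments: {"type":"object","properties":{"commands":{"type":"array","items":{"type":"array","items":{"type":"array","items":{"type":"number"}}}},"jaw":{"type":"number"},"newtons":{"type":"number"}},"required":["commands"]}

```bash
mkdir -p pics; cat > h.py <<'E'
import numpy as np,cv2
from rig import env
def snap(n,f=None):
    s=env.snapshot(n)
    if f: cv2.imwrite('pics/'+f,s['image'][:,:,::-1])
    return s
def pt(s,u,v,z=None):
    K=np.array(s['intrinsics']);R=np.array(s['rotation']);o=np.array(s['xyz'])
    if R.shape!=(3,3): raise Exception(str(R))
    r=R@np.linalg.inv(K)@np.array([u,v,1.])
    d=s['z_map'][int(v),int(u)] if z is None else (z-o[2])/r[2]
    return o+r*d
E
python3 - <<'E'
from h import *
s=snap('top','t0.png');print(s['xyz'],s['rotation'],s['intrinsics'])
np.savez('t0.npz',**s)
print(env.state())
E
```

```text
[ 360.89343685 -146.9494326  1083.14357887] [-168.92190649   -0.50354037  -88.79763364] [[502.02853927   0.         308.55345055]
 [  0.         502.02853927 196.97210644]
 [  0.           0.           1.        ]]
{'time': 0.05, 'joints': array([-4.58527454e+01,  2.33771441e+00,  4.80625939e+00, -2.79446988e-02,
       -9.25602308e+01, -1.91207000e+01]), 'qvel': array([-0.02030933, -0.05763594,  0.07044712,  0.16010243,  0.10607383,
       -0.09451592]), 'effort': array([-6.83849707e-03, -3.69663119e+01,  3.48619080e+01,  6.96214780e+00,
       -4.51543121e-03,  6.56802229e-06]), 'ee_pos': array([ 253.79618341, -543.34581498,  230.32122354]), 'eef_rot': array([ 1.79904228e+02, -3.65393255e-03, -1.54972216e+02]), 'wrist_force': array([ 0.94078049, -0.72673853, -0.4402907 ]), 'ft_torque': array([0.00347612, 0.00222087, 0.00210411]), 'grip_force': 0.0, 'width': 85.19612626180007}
```

View pics/t0.png

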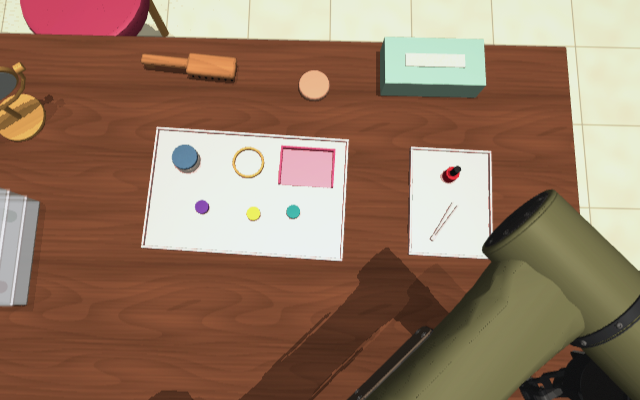

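The bay is at the right (about 306,167). Violet is at (202,207), yellow at (253,214), teal at (293,212), the bangle at (248,162) and the jar at (185,157). I'll enlarge the tray and measure.

```bash
sed -i "s/if R.shape.*/if R.shape!=(3,3): R=Rot.from_euler('xyz',R,degrees=True).as_matrix()/;1a from scipy.spatial.transform import Rotation as Rot" h.py
python3 - <<'E'
from h import *
s=dict(np.load('t0.npz'))
c=s['image'][120:265,135:355,::-1]
cv2.imwrite('pics/c0.png',cv2.resize(c,None,fx=3.6,fy=3.6,interpolation=cv2.INTER_CUBIC))
hsv=cv2.cvtColor(s['image'],cv2.COLOR_RGB2HSV)
def cen(lo,hi,z,box):
    m=cv2.inRange(hsv,lo,hi);b=np.zeros_like(m);x0,y0,x1,y1=box;b[y0:y1,x0:x1]=m[y0:y1,x0:x1]
    v,u=np.nonzero(b);return len(u),(u.mean(),v.mean()),pt(s,u.mean(),v.mean(),z).round(1),u.min(),u.max(),v.min(),v.max()
for n,b in dict(violet=(190,195,215,220),yellow=(240,203,266,225),teal=(280,200,306,222)).items():
    print(n,cen((0,100,40),(179,255,255),19,b))
print('jar',cen((90,80,30),(125,255,255),44,(165,140,208,178)))
print('bangle',cen((10,80,80),(35,255,255),9,(225,140,270,185)))
for p in [(157,129),(348,140),(342,260),(143,247)]: print('tray',p,pt(s,*p,14).round(1))
for p in [(282,147),(334,149),(332,187),(279,186)]: print('bay',p,pt(s,*p,16).round(1))
print('depth z',[pt(s,*p).round(1) for p in [(253,213),(220,230),(306,170)]])
E
```

```text
violet (136, (np.float64(201.5), np.float64(206.68382352941177)), array([542.9,  77.5,  19. ]), np.int64(195), np.int64(208), np.int64(201), np.int64(213))
yellow (148, (np.float64(252.8310810810811), np.float64(213.28378378378378)), array([531.1, -33.2,  19. ]), np.int64(246), np.int64(259), np.int64(207), np.int64(220))
teal (138, (np.float64(292.8333333333333), np.float64(211.19565217391303)), array([ 537.5, -118.8,   19. ]), np.int64(287), np.int64(299), np.int64(205), np.int64(217))
jar (475, (np.float64(184.30947368421053), np.float64(156.69052631578947)), array([646.2, 115.6,  44. ]), np.int64(172), np.int64(197), np.int64(145), np.int64(168))
bangle (237, (np.float64(247.64135021097047), np.float64(162.0126582278481)), array([647. , -15.9,   9. ]), np.int64(232), np.int64(263), np.int64(147), np.int64(177))
tray (157, 129) [716.7 188.1  14. ]
tray (348, 140) [ 701.3 -236.8   14. ]
tray (342, 260) [ 435.9 -225.7   14. ]
tray (143, 247) [454.2 197.1  14. ]
bay (282, 147) [681.1 -91.   16. ]
bay (334, 149) [ 679.2 -205.9   16. ]
bay (332, 187) [ 593.3 -202.5   16. ]
bay (279, 186) [592.8 -87.2  16. ]
depth z [array([531.6, -33.6,  19.6]), array([495.6,  38. ,   1.9]), array([ 633.4, -145.1,    2.6])]
```

View pics/c0.png

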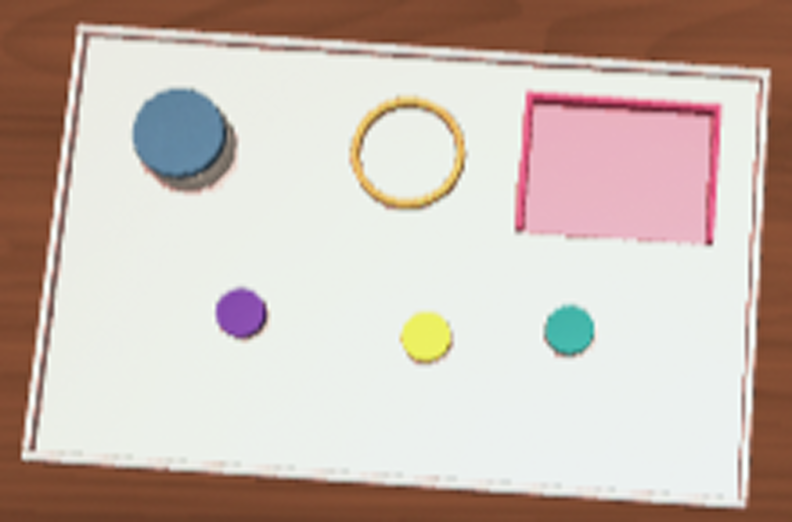

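Positions agree with the given sizes: 120 × 86 mm bay, 430 mm tray edge. I'll push each pot in the notch between the part-open fingers, teal first, to the right rear of the bay.

>>> drive_tool([
  [[-2.04, 1.48, 0, 0, 0, 0], [-2.04, 1.48, 0, 0, 0, 0], [-2.04, 1.48, 0, 0, 0, 0], [-2.04, 1.48, 0, 0, 0, 0], [-2.04, 1.48, 0, 0, 0, 0], [-2.04, 1.48, 0, 0, 0, 0], [-2.04, 1.48, 0, 0, 0, 0], [-2.04, 1.48, 0, 0, 0, 0], [-2.04, 1.48, 0, 0, 0, 0], [-2.04, 1.48, 0, 0, 0, 0], [-2.04, 1.48, 0, 0, 0, 0], [-2.04, 1.48, 0, 0, 0, 0], [-2.04, 1.48, 0, 0, 0, 0], [-2.04, 1.48, 0, 0, 0, 0], [-2.04, 1.48, 0, 0, 0, 0], [-2.04, 1.48, 0, 0, 0, 0], [-2.04, 1.48, 0, 0, 0, 0], [-2.04, 1.48, 0, 0, 0, 0], [-2.04, 1.48, 0, 0, 0, 0], [-2.04, 1.48, 0, 0, 0, 0]],
], jaw=-0.53, newtons=40)

```text
time: 2.05
ee_pos: [498.5, -101.7, 230.7]
eef_rot: [180.0, -0.0, -155.0]
wrist_force: [0.9, -1.3, 1.1]
width: 20.2
grip_force: 0.0
```

>>> drive_tool([
  [[0, 0, 2, 0, 0, 6], [0, 0, 2, 0, 0, 6], [0, 0, 2, 0, 0, 6], [0, 0, 2, 0, 0, 6], [0, 0, 2, 0, 0, 6], [0, 0, 2, 0, 0, 6], [0, 0, 2, 0, 0, 6], [0, 0, 2, 0, 0, 6.5], [0, 0, 1, 0, 0, 0], [0, 0, 0, 0, 0, 0], [0, 0, 0, 0, 0, 0]],
])

```text
time: 3.15
ee_pos: [498.6, -102.9, 62.0]
eef_rot: [-180.0, 0.0, 156.7]
wrist_force: [0.4, -0.4, 0.3]
width: 20.1
grip_force: 0.0
```

```bash
cat >> h.py <<'E'
def go(x,y,z,yaw):
    s=env.state();p=s['ee_pos'];r=Rot.from_euler('xyz',s['eef_rot'],degrees=True)
    rel=r.inv()*Rot.from_euler('xyz',[180,0,yaw],degrees=True)
    print('at',p.round(1),s['eef_rot'].round(1),'w',round(s['width'],1),'shift cm',(r.inv().apply(np.array([x,y,z])-p)/10).round(2),'turn',rel.as_rotvec(degrees=True).round(1))
E
python3 -c "
from h import *
go(499,-102,8,-203.5)"
```

```text
at [ 498.6 -102.9   62. ] [-180.     0.   156.7] w 20.1 shift cm [0.  0.1 5.4] turn [-0.   0.   0.2]
```

>>> drive_tool([
  [[0, 0, 1, 0, 0, 0], [0, 0, 1, 0, 0, 0], [0, 0, 1, 0, 0, 0], [0, 0.1, 1, 0, 0, 0], [0, 0, 0.8, 0, 0, 0], [0, 0, 0.5, 0, 0, 0], [0, 0, 0, 0, 0, 0]],
])

```text
time: 3.85
ee_pos: [498.2, -101.9, 7.3]
eef_rot: [-180.0, -0.1, 156.5]
wrist_force: [0.0, -0.1, 0.7]
width: 19.7
grip_force: 0.0
```

>>> drive_tool([
  [[-0.4, 0, 0, 0, 0, 0], [-0.4, 0, 0, 0, 0, 0], [-0.4, 0, 0, 0, 0, 0], [-0.4, 0, 0, 0, 0, 0], [-0.4, 0, 0, 0, 0, 0], [-0.4, 0, 0, 0, 0, 0], [-0.4, 0, 0, 0, 0, 0], [-0.4, 0, 0, 0, 0, 0], [-0.4, 0, 0, 0, 0, 0], [-0.4, 0, 0, 0, 0, 0], [-0.4, 0, 0, 0, 0, 0], [-0.4, 0, 0, 0, 0, 0], [-0.4, 0, 0, 0, 0, 0], [-0.4, 0, 0, 0, 0, 0], [-0.4, 0, 0, 0, 0, 0], [-0.3, 0, 0, 0, 0, 0], [-0.2, 0, 0, 0, 0, 0], [-0.1, 0, 0, 0, 0, 0], [0, 0, 0, 0, 0, 0]],
])

```text
time: 5.75
ee_pos: [559.3, -128.2, 8.2]
eef_rot: [180.0, -0.0, 156.5]
wrist_force: [0.2, 0.5, -0.1]
width: 20.3
grip_force: 0.0
```

```bash
python3 -c "
from h import *
go(634.6,-161.1,9,-203.5)
s=snap('top');a=snap('side')
i=np.vstack([cv2.resize(s['image'][120:265,135:355],(560,369)),cv2.resize(a['image'],(560,350))[120:]])
cv2.imwrite('pics/c1.png',i[:,:,::-1])"
```

```text
at [ 559.3 -128.2    8.2] [180.   -0.  156.5] w 20.3 shift cm [-8.22 -0.02 -0.08] turn [ 0. -0.  0.]
```

View pics/c1.png

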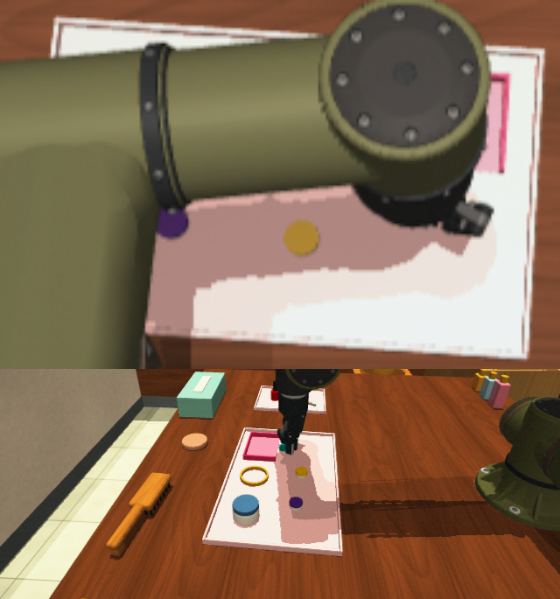

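Teal sits ahead of the fingers in the side view, at about (282,448) in the composite, and it's heading for the bay mouth. I'll continue 82 mm, then back off and rise.

>>> drive_tool([
  [[-0.4, 0, 0, 0, 0, 0], [-0.45, 0, 0, 0, 0, 0], [-0.45, 0, 0, 0, 0, 0], [-0.45, 0, 0, 0, 0, 0], [-0.45, 0, 0, 0, 0, 0], [-0.45, 0, 0, 0, 0, 0], [-0.45, 0, 0, 0, 0, 0], [-0.45, 0, 0, 0, 0, 0], [-0.45, 0, 0, 0, 0, 0], [-0.45, 0, 0, 0, 0, 0], [-0.45, 0, 0, 0, 0, 0], [-0.45, 0, 0, 0, 0, 0], [-0.45, 0, 0, 0, 0, 0], [-0.45, 0, 0, 0, 0, 0], [-0.45, 0, 0, 0, 0, 0], [-0.45, 0, 0, 0, 0, 0], [-0.45, 0, 0, 0, 0, 0], [-0.4, 0, 0, 0, 0, 0], [-0.2, 0, 0, 0, 0, 0], [0, 0, 0, 0, 0, 0]],
])

```text
time: 7.85
ee_pos: [634.6, -161.0, 8.2]
eef_rot: [180.0, -0.0, 156.5]
wrist_force: [0.4, 0.7, -0.1]
width: 20.2
grip_force: 0.0
```

>>> drive_tool([
  [[0.4, 0, 0, 0, 0, 0], [0.8, 0, 0, 0, 0, 0], [1, 0, 0, 0, 0, 0], [1.5, 0, 0, 0, 0, 0], [1.5, 0, 0, 0, 0, 0], [1.5, 0, -1, 0, 0, 0], [1.5, 0, -2, 0, 0, 0], [1.5, 0, -2, 0, 0, 0], [1.5, 0, -2, 0, 0, 0], [0, 0, 0, 0, 0, 0], [0, 0, 0, 0, 0, 0]],
])

```text
time: 8.95
ee_pos: [531.4, -115.8, 79.0]
eef_rot: [179.9, 0.1, 156.6]
wrist_force: [0.0, 0.1, 0.5]
width: 19.9
grip_force: 0.0
```

```bash
python3 -c "
from h import *
s=snap('side')
print(s['xyz'],s['rotation'])
x0,y0=230,180
cv2.imwrite('pics/c2.png',cv2.resize(s['image'][190:330,220:400,::-1],None,fx=4,fy=4,interpolation=cv2.INTER_CUBIC))
hsv=cv2.cvtColor(s['image'],cv2.COLOR_RGB2HSV)
for n,l,h in [('teal',(80,100,50),(95,255,255)),('violet',(125,100,40),(145,255,255)),('yellow',(18,120,80),(33,255,255))]:
    m=cv2.inRange(hsv,l,h);m[:190]=0;m[330:]=0;m[:,:220]=0;m[:,400:]=0
    k,lab,st,c=cv2.connectedComponentsWithStats(m)
    for i in range(1,k):
        if st[i,4]>15: print(n,st[i],c[i],pt(s,*c[i],19).round(1))
go(530,20,70,-90)"
```

```text
[554.51612669 656.13688174 544.13615071] [-119.95281721   -1.04790196 -177.26005839]
teal [289 214  12   8  79] [294.43037975 217.48101266] [ 656.1 -166.3   19. ]
violet [331 284  15  12 148] [337.74324324 289.31081081] [545.5  81.5  19. ]
yellow [274 248  33  23 266] [290.19172932 258.97368421] [646.9  -3.9  19. ]
yellow [338 249  14  11 124] [344.03225806 253.97580645] [533.9 -29.1  19. ]
at [ 531.2 -115.9   78. ] [180.   -0.  156.5] w 20.1 shift cm [ 5.52 12.42  0.81] turn [   0.     0.  -113.5]
```

View pics/c2.png

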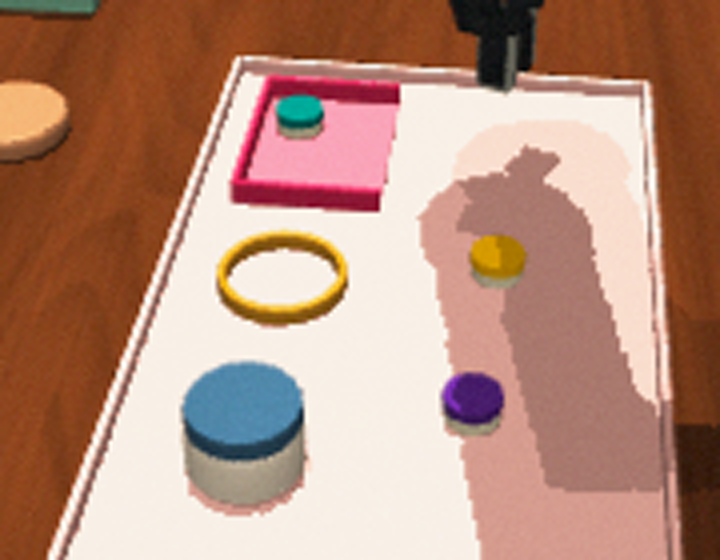

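Teal stands upright in the bay's right rear corner, at crop pixel (300,115), which is about (655,-170) mm. The bangle and jar haven't moved. Next is yellow: first sweep it along −y, then in along +x.

>>> drive_tool([
  [[1.04, 2.43, 0, 0, 0, 0], [1.04, 2.43, 0, 0, 0, 0], [1.04, 2.43, 0, 0, 0, 0], [1.04, 2.43, 0, 0, 0, 0], [1.04, 2.43, 0, 0, 0, 0], [0, 0, 0, 0, 0, -8.1], [0, 0, 0, 0, 0, -8.1], [0, 0, 0, 0, 0, -8.1], [0, 0, 0, 0, 0, -8.1], [0, 0, 0, 0, 0, -8.1], [0, 0, 0, 0, 0, -8.1], [0, 0, 0, 0, 0, -8.1], [0, 0, 0, 0, 0, -8.1], [0, 0, 0, 0, 0, -8.1], [0, 0, 0, 0, 0, -8.1], [0, 0, 0, 0, 0, -8.1], [0, 0, 0, 0, 0, -8.1], [0, 0, 0, 0, 0, -8.1], [0, 0, 0, 0, 0, -8.1], [0, 0, 0, 0, 0, 0]],
])

```text
time: 11.0
ee_pos: [531.9, 15.7, 76.9]
eef_rot: [179.9, -0.0, -90.0]
wrist_force: [0.4, -0.4, -0.7]
width: 20.4
grip_force: 0.0
```

```bash
python3 -c "
from h import *
go(532,16,8.5,-90)"
```

```text
at [531.9  15.7  76.9] [179.9  -0.  -90. ] w 20.4 shift cm [-0.03 -0.03  6.84] turn [ 0.1 -0.  -0. ]
```

>>> drive_tool([
  [[0, 0, 2, 0, 0, 0], [0, 0, 2, 0, 0, 0], [0, 0, 1.5, 0, 0, 0], [0, 0, 1, 0, 0, 0], [0, 0, 0.4, 0, 0, 0], [0, 0, 0, 0, 0, 0], [0.4, 0, 0, 0, 0, 0], [0.4, 0, 0, 0, 0, 0], [0.4, 0, 0, 0, 0, 0], [0.4, 0, 0, 0, 0, 0], [0.4, 0, 0, 0, 0, 0], [0.4, 0, 0, 0, 0, 0], [0.4, 0, 0, 0, 0, 0], [0.4, 0, 0, 0, 0, 0], [0.4, 0, 0, 0, 0, 0], [0.4, 0, 0, 0, 0, 0], [0.4, 0, 0, 0, 0, 0], [0.4, 0, 0, 0, 0, 0], [0.4, 0, 0, 0, 0, 0], [0.4, 0, 0, 0, 0, 0]],
])

```text
time: 13.0
ee_pos: [532.4, -40.4, 9.3]
eef_rot: [-180.0, 0.0, -90.1]
wrist_force: [0.7, 0.1, -0.2]
width: 20.2
grip_force: 0.1
```

>>> drive_tool([
  [[0.4, 0, 0, 0, 0, 0], [0.4, 0, 0, 0, 0, 0], [0.4, 0, 0, 0, 0, 0], [0.4, 0, 0, 0, 0, 0], [0.4, 0, 0, 0, 0, 0], [0.4, 0, 0, 0, 0, 0], [0.4, 0, 0, 0, 0, 0], [0.4, 0, 0, 0, 0, 0], [0.4, 0, 0, 0, 0, 0], [0.4, 0, 0, 0, 0, 0], [0.4, 0, 0, 0, 0, 0], [0.4, 0, 0, 0, 0, 0], [0.4, 0, 0, 0, 0, 0], [0.4, 0, 0, 0, 0, 0], [0.4, 0, 0, 0, 0, 0], [0.2, 0, 0, 0, 0, 0], [0.1, 0, 0, 0, 0, 0], [0, 0, 0, 0, 0, 0]],
])

```text
time: 14.8
ee_pos: [532.2, -103.2, 9.3]
eef_rot: [180.0, 0.0, -90.1]
wrist_force: [-0.1, -0.4, 0.5]
width: 19.9
grip_force: 0.0
```

>>> drive_tool([
  [[-0.4, 0, 0, 0, 0, 0], [-0.8, 0, 0, 0, 0, 0], [-1, 0, 0, 0, 0, 0], [-1, 0, -1, 0, 0, 0], [0, 0, -2, 0, 0, 0], [0, 0, -2, 0, 0, 0], [0, -4, 0, 0, 0, 0], [0, -4.2, 0, 0, 0, 0], [3.5, 0, 0, 0, 0, 0], [1.7, 0, 0, 0, 0, 0], [0, 0, 0, 0, 0, 0]],
])

```text
time: 15.9
ee_pos: [614.1, -124.4, 59.7]
eef_rot: [180.0, -0.0, -90.2]
wrist_force: [-0.1, 0.3, 0.2]
width: 20.1
grip_force: 0.0
```

```bash
cat >> h.py <<'E'
def pots():
    s=snap('side');hsv=cv2.cvtColor(s['image'],cv2.COLOR_RGB2HSV)
    for n,l,h in [('teal',(80,100,50),(95,255,255)),('violet',(125,100,40),(145,255,255)),('yellow',(18,120,80),(33,255,255))]:
        m=cv2.inRange(hsv,l,h);m[:190]=0;m[330:]=0;m[:,:220]=0;m[:,400:]=0
        k,lab,st,c=cv2.connectedComponentsWithStats(m)
        for i in range(1,k):
            if st[i,4]>15: print(n,st[i],pt(s,*c[i],19).round(1))
    return s
E
python3 -c "
from h import *
go(490,-125,50,-180)
pots()"
```

```text
at [ 614.1 -124.4   59.7] [180.   -0.  -90.2] w 20.1 shift cm [ 0.1  12.41  0.97] turn [-0.  -0.  89.8]
teal [289 214  12   8  79] [ 656.1 -166.3   19. ]
violet [331 284  15  12 147] [545.5  81.8  19. ]
yellow [338 225  13  10 101] [ 533.6 -121.8   19. ]
yellow [274 248  32  23 235] [650.2  -3.   19. ]
```

Yellow is in line with the bay mouth. I went the wrong way sideways while in the air and will correct that now.

>>> drive_tool([
  [[0, 4, 0, 0, 0, 0], [0, 4, 0, 0, 0, 0], [0, 4.4, 0, 0, 0, 0], [0, 0, 0, 0, 0, 8.2], [0, 0, 0, 0, 0, 8.2], [0, 0, 0, 0, 0, 8.2], [0, 0, 0, 0, 0, 8.2], [0, 0, 0, 0, 0, 8.2], [0, 0, 0, 0, 0, 8.2], [0, 0, 0, 0, 0, 8.2], [0, 0, 0, 0, 0, 8.2], [0, 0, 0, 0, 0, 8.2], [0, 0, 0, 0, 0, 8.2], [0, 0, 0, 0, 0, 8], [0, 0, 0, 0, 0, 0], [0, 0, 0, 0, 0, 0]],
])

```text
time: 17.55
ee_pos: [490.3, -122.4, 59.9]
eef_rot: [180.0, 0.1, -179.8]
wrist_force: [0.2, 0.1, 0.6]
width: 20.1
grip_force: 0.0
```

```bash
python3 -c "
from h import *
go(490,-125,8.5,-180)"
```

```text
at [ 490.3 -122.4   59.9] [ 1.800e+02  1.000e-01 -1.798e+02] w 20.1 shift cm [ 0.03 -0.26  5.14] turn [0.  0.1 0.2]
```

>>> drive_tool([
  [[0, -0.2, 2, 0, 0, 0], [0, 0, 1.5, 0, 0, 0], [0, 0, 1, 0, 0, 0], [0, 0, 0.6, 0, 0, 0], [0, 0, 0, 0, 0, 0], [-0.4, 0, 0, 0, 0, 0], [-0.5, 0, 0, 0, 0, 0], [-0.5, 0, 0, 0, 0, 0], [-0.5, 0, 0, 0, 0, 0], [-0.5, 0, 0, 0, 0, 0], [-0.5, 0, 0, 0, 0, 0], [-0.5, 0, 0, 0, 0, 0], [-0.5, 0, 0, 0, 0, 0], [-0.5, 0, 0, 0, 0, 0], [-0.5, 0, 0, 0, 0, 0], [-0.5, 0, 0, 0, 0, 0], [-0.5, 0, 0, 0, 0, 0], [-0.5, 0, 0, 0, 0, 0], [-0.5, 0, 0, 0, 0, 0], [0, 0, 0, 0, 0, 0]],
])

```text
time: 19.55
ee_pos: [559.8, -125.1, 8.2]
eef_rot: [180.0, -0.0, 179.9]
wrist_force: [-0.5, -0.4, 0.2]
width: 20.2
grip_force: 0.0
```

```bash
python3 -c "
from h import *
go(630,-125,8.5,-180)
pots()"
```

```text
at [ 559.8 -125.1    8.2] [180.   -0.  179.9] w 20.2 shift cm [-7.02  0.02 -0.03] turn [ 0.  -0.  -0.1]
teal [289 214  12   8  79] [ 656.1 -166.3   19. ]
violet [331 284  15  12 149] [545.2  81.5  19. ]
yellow [317 225  12   9  89] [ 584.7 -121.    19. ]
yellow [274 248  33  23 273] [647.1  -3.7  19. ]
```

Yellow is in the notch at x≈582. I'll push on by 70 mm, then retreat and rise.

>>> drive_tool([
  [[-0.4, 0, 0, 0, 0, 0], [-0.4, 0, 0, 0, 0, 0], [-0.4, 0, 0, 0, 0, 0], [-0.4, 0, 0, 0, 0, 0], [-0.4, 0, 0, 0, 0, 0], [-0.4, 0, 0, 0, 0, 0], [-0.4, 0, 0, 0, 0, 0], [-0.4, 0, 0, 0, 0, 0], [-0.4, 0, 0, 0, 0, 0], [-0.4, 0, 0, 0, 0, 0], [-0.4, 0, 0, 0, 0, 0], [-0.4, 0, 0, 0, 0, 0], [-0.4, 0, 0, 0, 0, 0], [-0.4, 0, 0, 0, 0, 0], [-0.4, 0, 0, 0, 0, 0], [-0.4, 0, 0, 0, 0, 0], [-0.3, 0, 0, 0, 0, 0], [-0.2, 0, 0, 0, 0, 0], [-0.1, 0, 0, 0, 0, 0], [0, 0, 0, 0, 0, 0]],
])

```text
time: 21.6
ee_pos: [629.3, -125.2, 8.2]
eef_rot: [180.0, -0.0, 179.9]
wrist_force: [-0.8, -0.7, -0.2]
width: 20.0
grip_force: 0.0
```

>>> drive_tool([
  [[0.4, 0, 0, 0, 0, 0], [0.8, 0, 0, 0, 0, 0], [1.5, 0, 0, 0, 0, 0], [1.5, 0, 0, 0, 0, 0], [1.5, 0, -0.5, 0, 0, 0], [1.5, 0, -1.5, 0, 0, 0], [1.4, 0, -2, 0, 0, 0], [0, 4, -2, 0, 0, 0], [0, 4, 0, 0, 0, 0], [0, 4, 0, 0, 0, 0], [0, 4, 0, 0, 0, 0], [0, 4, 0, 0, 0, 0], [0, 4, 0, 0, 0, 0], [0, 1, 0, 0, 0, 0], [0, 0, 0, 0, 0, 0]],
])

```text
time: 23.1
ee_pos: [543.0, 126.1, 68.2]
eef_rot: [180.0, -0.0, -179.9]
wrist_force: [-1.0, 0.4, -1.0]
width: 19.9
grip_force: 0.0
```

>>> drive_tool([
  [[0, 0, 0, 0, 0, -8.2], [0, 0, 0, 0, 0, -8.2], [0, 0, 0, 0, 0, -8.2], [0, 0, 0, 0, 0, -8.2], [0, 0, 0, 0, 0, -8.2], [0, 0, 0, 0, 0, -8.2], [0, 0, 0, 0, 0, -8.2], [0, 0, 0, 0, 0, -8.2], [0, 0, 0, 0, 0, -8.2], [0, 0, 0, 0, 0, -8.2], [0, 0, 0, 0, 0, -8], [0, 0, 0, 0, 0, 0], [0, 0, 0, 0, 0, 0]],
])

```text
time: 24.4
ee_pos: [543.5, 123.9, 68.4]
eef_rot: [-180.0, 0.0, -90.3]
wrist_force: [-0.4, -0.1, 0.3]
width: 20.1
grip_force: 0.0
```

```bash
python3 -c "
from h import *
go(544,126,8.5,-90)
pots()"
```

```text
at [543.5 123.9  68.4] [-180.     0.   -90.3] w 20.1 shift cm [-0.21 -0.05  5.99] turn [-0.   0.  -0.3]
teal [289 214  12   8  80] [ 655.9 -166.1   19. ]
violet [331 283  15  13 148] [545.1  81.5  19. ]
yellow [288 223  13  10 103] [ 652.5 -121.8   19. ]
yellow [274 248  33  23 264] [647.4  -3.9  19. ]
```

Yellow is in. Now violet: sweep it 250 mm along −y.

>>> drive_tool([
  [[0, 0, 2, 0, 0, 0], [0, 0, 2, 0, 0, 0], [0, 0, 1.4, 0, 0, 0], [0, 0, 0.6, 0, 0, 0], [0, 0, 0, 0, 0, 0], [0.4, 0, 0, 0, 0, 0], [0.5, 0, 0, 0, 0, 0], [0.5, 0, 0, 0, 0, 0], [0.5, 0, 0, 0, 0, 0], [0.5, 0, 0, 0, 0, 0], [0.5, 0, 0, 0, 0, 0], [0.5, 0, 0, 0, 0, 0], [0.5, 0, 0, 0, 0, 0], [0.5, 0, 0, 0, 0, 0], [0.5, 0, 0, 0, 0, 0], [0.5, 0, 0, 0, 0, 0], [0.5, 0, 0, 0, 0, 0], [0.5, 0, 0, 0, 0, 0], [0.5, 0, 0, 0, 0, 0], [0.5, 0, 0, 0, 0, 0]],
])

```text
time: 26.45
ee_pos: [543.5, 50.5, 8.3]
eef_rot: [180.0, 0.0, -90.1]
wrist_force: [-0.9, 0.4, 0.5]
width: 20.1
grip_force: 0.2
```

>>> drive_tool([
  [[0.5, 0, 0, 0, 0, 0], [0.5, 0, 0, 0, 0, 0], [0.5, 0, 0, 0, 0, 0], [0.5, 0, 0, 0, 0, 0], [0.5, 0, 0, 0, 0, 0], [0.5, 0, 0, 0, 0, 0], [0.5, 0, 0, 0, 0, 0], [0.5, 0, 0, 0, 0, 0], [0.5, 0, 0, 0, 0, 0], [0.5, 0, 0, 0, 0, 0], [0.5, 0, 0, 0, 0, 0], [0.5, 0, 0, 0, 0, 0], [0.5, 0, 0, 0, 0, 0], [0.5, 0, 0, 0, 0, 0], [0.5, 0, 0, 0, 0, 0], [0.5, 0, 0, 0, 0, 0], [0.5, 0, 0, 0, 0, 0], [0.5, 0, 0, 0, 0, 0], [0.5, 0, 0, 0, 0, 0], [0, 0, 0, 0, 0, 0]],
])

```text
time: 28.45
ee_pos: [543.3, -44.7, 8.2]
eef_rot: [180.0, -0.0, -90.1]
wrist_force: [0.0, -0.5, 0.2]
width: 20.2
grip_force: 0.0
```

```bash
python3 -c "
from h import *
go(544,-126,8.5,-90)
pots()"
```

```text
at [543.3 -44.7   8.2] [180.   -0.  -90.1] w 20.2 shift cm [ 8.13 -0.09 -0.03] turn [ 0.  -0.  -0.1]
teal [289 214  12   8  80] [ 655.9 -166.1   19. ]
violet [335 240  10  10  88] [544.4 -63.7  19. ]
yellow [288 223  13  10 103] [ 652.5 -121.8   19. ]
yellow [274 248  33  23 267] [647.   -4.1  19. ]
```

>>> drive_tool([
  [[0.4, 0, 0, 0, 0, 0], [0.5, 0, 0, 0, 0, 0], [0.5, 0, 0, 0, 0, 0], [0.5, 0, 0, 0, 0, 0], [0.5, 0, 0, 0, 0, 0], [0.5, 0, 0, 0, 0, 0], [0.5, 0, 0, 0, 0, 0], [0.5, 0, 0, 0, 0, 0], [0.5, 0, 0, 0, 0, 0], [0.5, 0, 0, 0, 0, 0], [0.5, 0, 0, 0, 0, 0], [0.5, 0, 0, 0, 0, 0], [0.5, 0, 0, 0, 0, 0], [0.5, 0, 0, 0, 0, 0], [0.5, 0, 0, 0, 0, 0], [0.4, 0, 0, 0, 0, 0], [0.2, 0, 0, 0, 0, 0], [0.1, 0, 0, 0, 0, 0], [0, 0, 0, 0, 0, 0]],
])

```text
time: 30.4
ee_pos: [543.3, -125.2, 8.3]
eef_rot: [-180.0, 0.0, -90.1]
wrist_force: [-0.1, -0.4, 0.7]
width: 20.1
grip_force: 0.0
```

>>> drive_tool([
  [[-0.4, 0, 0, 0, 0, 0], [-0.8, 0, 0, 0, 0, 0], [-1, 0, 0, 0, 0, 0], [-1, 0, -1, 0, 0, 0], [0, 0, -2, 0, 0, 0], [0, 0, -2, 0, 0, 0], [0, 2.2, 0, 0, 0, 0], [0, 2.2, 0, 0, 0, 0], [2.7, 0, 0, 0, 0, 0], [2.7, 0, 0, 0, 0, 0], [0, 0, 0, 0, 0, 0]],
])

```text
time: 31.5
ee_pos: [499.3, -148.3, 59.3]
eef_rot: [-179.9, -0.0, -90.1]
wrist_force: [0.1, -0.3, 0.1]
width: 19.5
grip_force: 0.0
```

>>> drive_tool([
  [[0, 0, 0, 0, 0, 8.2], [0, 0, 0, 0, 0, 8.2], [0, 0, 0, 0, 0, 8.2], [0, 0, 0, 0, 0, 8.2], [0, 0, 0, 0, 0, 8.2], [0, 0, 0, 0, 0, 8.2], [0, 0, 0, 0, 0, 8.2], [0, 0, 0, 0, 0, 8.2], [0, 0, 0, 0, 0, 8.2], [0, 0, 0, 0, 0, 8.2], [0, 0, 0, 0, 0, 8], [0, 0, 0, 0, 0, 0], [0, 0, 0, 0, 0, 0]],
])

```text
time: 32.8
ee_pos: [499.5, -146.4, 58.7]
eef_rot: [180.0, 0.0, -179.8]
wrist_force: [-0.2, 0.0, -0.1]
width: 20.1
grip_force: 0.0
```

```bash
python3 -c "
from h import *
go(500,-148,8.5,-180)
pots()"
```

```text
at [ 499.5 -146.4   58.7] [ 180.     0.  -179.8] w 20.1 shift cm [-0.05 -0.16  5.02] turn [0.  0.  0.2]
teal [289 214  12   8  80] [ 655.9 -166.1   19. ]
violet [335 221  11   8  77] [ 544.3 -143.2   19. ]
yellow [288 223  13  10 103] [ 652.5 -121.8   19. ]
yellow [274 248  33  23 273] [647.   -3.3  19. ]
```

>>> drive_tool([
  [[0, -0.1, 2, 0, 0, 0], [0, 0, 1.5, 0, 0, 0], [0, 0, 1, 0, 0, 0], [0, 0, 0.5, 0, 0, 0], [0, 0, 0, 0, 0, 0], [-0.5, 0, 0, 0, 0, 0], [-0.5, 0, 0, 0, 0, 0], [-0.5, 0, 0, 0, 0, 0], [-0.5, 0, 0, 0, 0, 0], [-0.5, 0, 0, 0, 0, 0], [-0.5, 0, 0, 0, 0, 0], [-0.5, 0, 0, 0, 0, 0], [-0.5, 0, 0, 0, 0, 0], [-0.5, 0, 0, 0, 0, 0], [-0.5, 0, 0, 0, 0, 0], [-0.5, 0, 0, 0, 0, 0], [-0.5, 0, 0, 0, 0, 0], [-0.5, 0, 0, 0, 0, 0]],
])

```text
time: 34.65
ee_pos: [564.6, -148.1, 8.2]
eef_rot: [180.0, -0.0, 179.9]
wrist_force: [-0.1, 0.4, 0.5]
width: 19.9
grip_force: 0.2
```

>>> drive_tool([
  [[-0.5, 0, 0, 0, 0, 0], [-0.5, 0, 0, 0, 0, 0], [-0.5, 0, 0, 0, 0, 0], [-0.5, 0, 0, 0, 0, 0], [-0.5, 0, 0, 0, 0, 0], [-0.5, 0, 0, 0, 0, 0], [-0.4, 0, 0, 0, 0, 0], [-0.4, 0, 0, 0, 0, 0], [-0.3, 0, 0, 0, 0, 0], [-0.2, 0, 0, 0, 0, 0], [-0.1, 0, 0, 0, 0, 0], [0, 0, 0, 0, 0, 0]],
])

```text
time: 35.85
ee_pos: [608.3, -148.2, 8.2]
eef_rot: [180.0, -0.0, 179.9]
wrist_force: [-0.6, 0.8, -0.1]
width: 20.2
grip_force: 0.0
```

>>> drive_tool([
  [[0.4, 0, 0, 0, 0, 0], [0.8, 0, 0, 0, 0, 0], [1.5, 0, 0, 0, 0, 0], [1.5, 0, 0, 0, 0, 0], [1.5, 0, -0.5, 0, 0, 0], [1.5, 0, -1.5, 0, 0, 0], [1.5, 0, -3, 0, 0, 0], [1.5, 0, -4, 0, 0, 0], [1.5, 0, -4, 0, 0, 0], [0, 0, -2, 0, 0, 0], [0, 0, 0, 0, 0, 0]],
])

```text
time: 36.95
ee_pos: [492.1, -148.4, 162.8]
eef_rot: [-180.0, 0.4, 179.9]
wrist_force: [0.1, 0.7, -0.4]
width: 20.0
grip_force: 0.0
```

```bash
python3 -c "
from h import *
go(500,-148,8.5,-180)
s=pots()
cv2.imwrite('pics/c3.png',cv2.resize(s['image'][190:330,220:400,::-1],None,fx=4,fy=4,interpolation=cv2.INTER_CUBIC))"
```

```text
at [ 492.1 -148.4  162.8] [-180.     0.4  179.9] w 20.0 shift cm [-0.68  0.04 15.43] turn [-0.   0.4 -0.1]
teal [289 214  12   8  77] [ 656.4 -166.6   19. ]
violet [298 219  12   9  79] [ 631.2 -145.5   19. ]
yellow [288 223  13  10 104] [ 652.3 -121.8   19. ]
yellow [274 248  33  23 271] [646.6  -3.9  19. ]
```

View pics/c3.png

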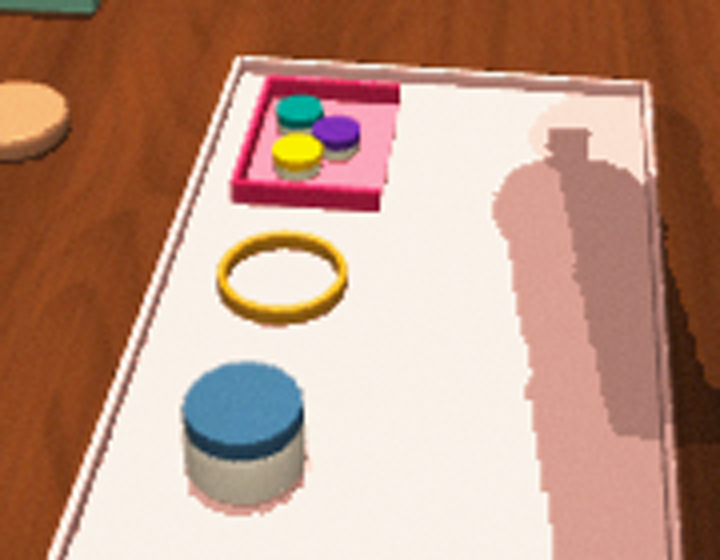

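All three pots stand upright inside the bay: teal (300,110), violet (336,133) and yellow (297,155) in the crop. The bangle and jar haven't moved, and the arm is clear.

```bash
python3 -c "
from rig import env
print(env.hand_in())"
```

```text
the job is handed in; nothing more can be done
None
```

All three balm pots were swept into the deep-rose bay and stood upright there in the last camera view, with the jar and bangle unmoved; I handed the job in at about 37 s, and no verdict came back.

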